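# Open the touch-latch probe cupboard

## Robot

A 7-joint arm with a two-finger parallel gripper is mounted at the origin on the work surface. World frame = base frame: x ahead of the robot, y to its left, z up, the work surface at z = 0. Lengths are in m, angles in rad, forces in N, time in s.
With the tool pointing down it reaches from about 0.425 to 0.875 m from the base axis. Payload 4.7 kg.
Tool frame: the origin (TCP) lies between the finger pads; the fingertips stand 14 mm ahead of it and the grasp point (between the pads) lies 5 mm behind it; z points along the fingers, y is the line along which they close (so a half turn about z gives the same grasp; the last joint's range is limited). The gripper opens to 87 mm and grips with 3 to 60 N. Pads are 19 mm wide; open, the fingers measure 117 mm over their backs; the gripper's body (75 mm by 190 mm) begins 51 mm behind the grasp point.
Start: joints at [1.152, 0.321, -0.07, 1.45, 0.023, 1.371, -0.057], TCP at [0.273, -0.59, 0.214] pointing down, gripper open.
Joint ranges: [-2.86, 2.86], [-0.3, 2.09], [-1.38, 1.24], [0.06, 2.45], [-1.56, 4.7], [0.09, 2.05], [-2.69, 2.69]. Speed limits (rad/s): [2.57, 2.57, 3.14, 3.14, 3.14, 3.14, 3.14].

## Interface

Orientations are given as a rotation vector (axis times angle).
In Python, from bench import ctrl gives the robot as it stands.
- The arm moves only by the tool step_arm, never from a script. Its argument "commands" is a list of rows, each an object with "travel": the shift along the tool's x, y, z in m, a list of three; "turn": the turn, a rotation vector about the tool's x, y, z in degrees, a list of three. A call has 1 to 5 rows; each row is the pose to reach, as a shift and turn from the pose commanded when the call began, along the tool's axes at that moment; what a row does not reach only later rows make up. A row lasts 1/10 s, in which the tool goes at most 50 mm and 8.59 degrees, less where a joint would pass 70% of its speed; a pose out of reach is approached as far as the arm can. A call with a gripper value outside its range is refused whole. "gripper" is the opening, from 0 (shut) to 1 (fully open), set as the call begins (left out, the last holds). The fingers move at their own pace and stop on an object; "force" is the grip in N (left out, the last holds). Time passes only in rows, so rows that repeat a pose let the fingers close. It gives the time, the measured TCP pose, the force, the opening and the grip force at its end, in the units of the state.
- ctrl.get_state(): the state, without advancing time (a new reading comes with each control period).
- ctrl.get_image(name): name is "side" or "top" or "wrist"; returns the picture (420x560x3 uint8, red, green, blue); there is no depth.
- ctrl.camera_model(name): a dict with "fx", "fy", "cx", "cy" (pixels), "k1" (the pictures are not rectified: a ray, as slopes to the right and down, at radius r is drawn at 1 + k1 r^2 times it, then the intrinsics apply), "R" (3x3) and "t" (3): a world point X has camera coordinates R X + t; the wrist camera has in their place "T_tool_cam" (4x4, takes a point from camera to tool coordinates, whose origin is the TCP and whose axes are the flange's). Camera axes: x right, y down, z forward; pixel columns grow to the right and rows downward; lengths in m; the calibration is good to about 2 mm. A picture is of the moment at which its call begins: read the wrist's pose just before it. camera_model takes no time and is no camera call.
- ctrl.close_job(): hands the job in; it is judged then, once.
The state is a dict: "time": time; "joint_positions": joint angles; "qd": joint speeds; "joint_torque": joint torques, N m; "position": TCP position; "tool_rot": TCP orientation; "ft_force": force on the tool from outside, world axes, zero at the start; "torque": the same for the moment, N m; "grip_width": opening from 0.0 (shut) to 1.0 (fully open); "grip_force": force on a finger pad.
Only numpy, scipy, OpenCV 4.12 (cv2) and the standard library are available. Lean on these libraries where they do the work, as an engineer would, in place of code of your own. Each camera call takes 0.05 s, during which the arm holds its last target. There are 200 camera calls.

## Task

Two handle-less cupboards stand side by side on the lab bench; open the wider one: press its door in with the fingertips at the edge away from the hinges until the catch lets go, draw back so that the door springs ajar by itself, then push it open from behind until it stands about square to the cupboard, and leave it there. Only push the door, never take it between the fingers; leave the narrower cupboard shut and do not shift the things standing about.

Things in the scene. Friction and masses are not known exactly. Their poses are not given: they have to be found in the camera images.
- wide: Wider white bench cupboard, white door, fixed; left or right of the narrow one, slightly turned. 200 mm deep (x), 250 wide (y), 170 high. Origin: centre of underside; front faces -x, hinges at +y (left seen by the robot), z up. Shut door: x = -119 (outer face) to -107 mm, in front of the carcass (front at x = -100), y = -122 to +122 mm, z = 5 to 165 mm.
- wide_door (a joint): Door angle, rad: 0 shut, positive open (towards the robot), stop at 1.6. Negative when pressed: -0.02 (4 mm at the free edge) trips the catch, -0.028 is the stop; about 3 N near the free edge. Latched, it cannot be pulled open. Tripped and let go, it springs in about a second to about 0.35 (free edge 80 mm out); then 1 to 3 N swing it, it stays where left and does not latch again.
- wide_door_hinge (a point): Point on the door's vertical hinge axis, 85 mm above the bench; its frame turns with the door. The panel runs from here 244 mm along -y, is 12 mm thick (x = -6 outer to +6 mm inner face), and reaches 80 mm above and below. Within 45 mm of the free edge, 20 to 40 mm above the bench, a catch tongue sticks out 60 mm from the inner face.
- wide_door_edge (a point): Point on the outer face of the wide door, 20 mm in from the free vertical edge (the edge away from the hinges), 130 mm above the bench (door top at 165 mm). A good place to press; it moves with the door. The door's outward direction here is the point's -x.
- narrow: The narrower cupboard of the same make, fixed: 200 mm deep, 160 mm wide, 170 mm high; origin at the centre of its underside, front at -x. To be left shut. A flat black carrier 74 mm square and 28 mm high stands on its top, towards the back.
- narrow_door (a joint): Opening angle of the narrower cupboard's door in rad; 0 shut. It has the same press-to-open catch; leave it alone.
- dish: Loose closed glass dish, 60 mm across, 18 mm high, on the wide cupboard; origin at the centre of its underside. Not to be shifted.
- carrier: Loose flat black carrier box, 74 mm square, 28 mm high, on the narrow cupboard; origin under its centre. Not to be shifted.
- solvent: Loose amber bottle, 60 mm across, 150 mm high, standing on the bench at the left; origin under its centre. Not to be shifted.
- jar: Loose small clear jar, 52 mm across, 60 mm high, standing on the bench in front of the narrow cupboard; origin under its centre. Not to be shifted.
- driver: Loose screwdriver, 160 mm long, lying on the bench at the right. Not to be shifted.
- meter: Loose yellow hand multimeter, 150 x 75 x 36 mm, lying on the bench at the left; origin under its centre. Not to be shifted.
- weight: Loose brass weight, 40 mm across, 45 mm high, standing on the bench at the right; origin under its centre. Not to be shifted.

How it is judged:
On the way, in this order (a step that is already met when the one before it is completed fails the run):
1. the wide door is pressed in by the fingers (value of joint wide_door below -0.01 rad and contact force between the fingers and wide_door above 0.5 N), for 0.02 s.
2. the wide door has sprung ajar by itself, with the robot off it (value of joint wide_door between 0.2 and 0.6 rad and contact force between each of the arm, the fingers and wide_door below 0.05 N), for 0.2 s.
At the end, for the whole second after the job is handed in: The wide cupboard's door stands at rest, open by more than 1.2 rad (about 70 degrees); the narrow cupboard's door is shut (under 0.03 rad) and every loose thing is within 20 mm of where it stood (value of joint wide_door above 1.2 rad and velocity of joint wide_door between -0.05 and 0.05 rad/s and value of joint narrow_door between -0.01 and 0.03 rad and distance of each of dish, carrier, solvent, jar, driver, meter, weight from where it was at the start of the episode below 0.02 m); the robot touches nothing.
It fails at once if the narrow cupboard's door is pressed or opened (value of joint narrow_door above 0.03 rad or value of joint narrow_door below -0.015 rad).
It fails at once if the wide door is taken between the fingers (x of the grasp point in the frame of wide_door_hinge between -0.008 and 0.008 m and y of the grasp point in the frame of wide_door_hinge between -0.24 and 0 m and z of the grasp point in the frame of wide_door_hinge between -0.08 and 0.078 m).
It fails at once if a loose thing is shifted, knocked over or lifted (20 mm) (not (distance of each of dish, carrier, solvent, jar, driver, meter, weight from where it was at the start of the episode below 0.02 m)).
It also fails if it takes over 64 s, if anything falls off the work surface, if the arm or the gripper's body presses on something with over 40 N, if the wrist force passes 120 N, or if a joint passes its speed limit or range.

## Working session

There is one attempt and no reset: what is moved stays moved. The work goes in short steps, Python scripts to look and compute and a tool call to move; the robot and the scene stay as the last step left them, time stands still between calls to the robot, and variables do not carry over. Pictures are saved under pics/ and viewed, at most 10 in all, crops included, and the job is handed in when it is done.

Besides the shell and the picture viewer there is one more tool, called after "Request:" by a JSON object that holds its "fn" and its "kwargs". step_arm: Moves the arm, as the interface text tells. Its arguments: {"type":"object","properties":{"commands":{"type":"array"},"gripper":{"type":"number"},"force":{"type":"number"}},"required":["commands"]}

```bash
mkdir -p pics; ls; python3 - <<'E'
from bench import ctrl
import cv2,numpy as np
s=ctrl.get_state();print(s['time'],s['position'],s['tool_rot'])
for n in ('top','side'):
    cv2.imwrite(f'pics/{n}0.png',ctrl.get_image(n)[:,:,::-1])
    print(n,ctrl.camera_model(n))
print(ctrl.camera_model('wrist'))
E
```

```text
pics
0.0 [ 0.27235666 -0.58956916  0.21246043] [-3.06651554e+00 -6.74232672e-01  8.00009157e-04]
top {'fx': 426.52619075570857, 'fy': 426.52619075570857, 'cx': 279.91899536112504, 'cy': 209.22854442703354, 'k1': 0.02768791704176007, 'R': array([[ 0.08942058, -0.99599308,  0.0013246 ],
       [-0.97266589, -0.08761225, -0.21504688],
       [ 0.21430126,  0.01794122, -0.97660283]]), 't': array([7.03860396e-04, 5.97512788e-01, 1.16638813e+00])}
side {'fx': 459.7231030817356, 'fy': 459.7231030817356, 'cx': 279.58690355093034, 'cy': 203.04302653100282, 'k1': -0.1143553521931333, 'R': array([[ 0.92412782, -0.38192595, -0.01097023],
       [-0.29389213, -0.69218288, -0.65917393],
       [ 0.24416222,  0.61238503, -0.75191049]]), 't': array([-0.51117799,  0.27817334,  1.5578459 ])}
{'fx': 367.89311435313766, 'fy': 367.89311435313766, 'cx': 278.4727142117648, 'cy': 212.89676245050006, 'k1': -0.08988667004584074, 'T_tool_cam': array([[-2.61102796e-04, -9.64555338e-01, -2.63880524e-01,
         7.28168043e-02],
       [ 9.99999622e-01, -3.28772474e-05, -8.69297853e-04,
        -9.67036183e-04],
       [ 8.29810219e-04, -2.63880651e-01,  9.64554982e-01,
        -1.72679792e-01],
       [ 0.00000000e+00,  0.00000000e+00,  0.00000000e+00,
         1.00000000e+00]])}
```

View pics/top0.png

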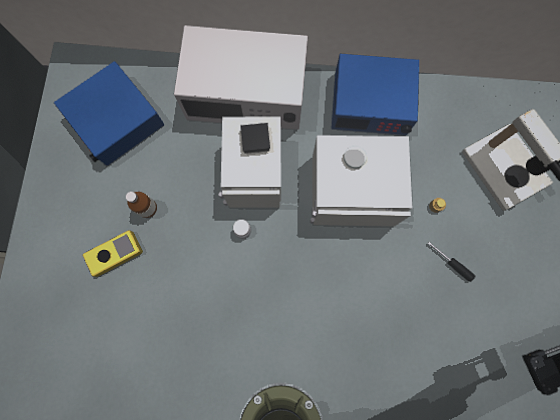

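View pics/side0.png

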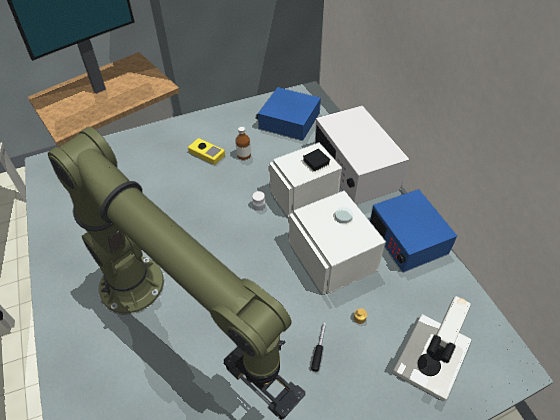

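The top view shows the wide cupboard at right (roof about (317,137)–(410,208), door in front at row ~212) with the dish on it at (354,158). The narrow one is at left with the carrier, the jar is at (241,229), the weight at (438,205) and the driver at (450,262).

```bash
cat > h.py <<'E'
import numpy as np,cv2
from bench import ctrl
def ray(n,px):
    m=ctrl.camera_model(n);d=np.array([(px[0]-m['cx'])/m['fx'],(px[1]-m['cy'])/m['fy']]);u=d.copy()
    for _ in range(20): u=d/(1+m['k1']*(u@u))
    return -m['R'].T@m['t'], m['R'].T@np.array([u[0],u[1],1])
def onz(n,px,z):
    o,d=ray(n,px);return o+d*(z-o[2])/d[2]
def proj(n,X):
    m=ctrl.camera_model(n);c=m['R']@np.array(X)+m['t'];u=c[:2]/c[2];u=u*(1+m['k1']*(u@u))
    return np.array([u[0]*m['fx']+m['cx'],u[1]*m['fy']+m['cy']])
E
python3 - <<'E'
from h import *
im=cv2.imread('pics/top0.png')
c=im[120:240,300:460];cv2.imwrite('pics/crop.png',cv2.resize(c,None,fx=5,fy=5,interpolation=cv2.INTER_CUBIC))
g=cv2.cvtColor(im,cv2.COLOR_BGR2GRAY)
m=np.zeros_like(g);m[125:240,305:425]=(g[125:240,305:425]>195)*255
cs=cv2.findContours(m,0,2)[0]
for k in cs:
    if cv2.contourArea(k)>60:
        r=cv2.minAreaRect(k);b=cv2.boxPoints(r);print(cv2.contourArea(k),b.round(1).tolist())
        print([onz('top',p,.17).round(3).tolist() for p in b])
E
```

```text
174.5 [[319.0, 213.0], [319.0, 209.89999389648438], [409.0, 211.39999389648438], [409.0, 214.5]]
[[0.571, -0.051, 0.17], [0.579, -0.05, 0.17], [0.597, -0.286, 0.17], [0.588, -0.286, 0.17]]
6284.0 [[317.20001220703125, 206.0], [318.0, 135.6999969482422], [411.79998779296875, 136.6999969482422], [411.0, 207.0]]
[[0.59, -0.045, 0.17], [0.787, -0.033, 0.17], [0.806, -0.288, 0.17], [0.609, -0.291, 0.17]]
```

View pics/crop.png

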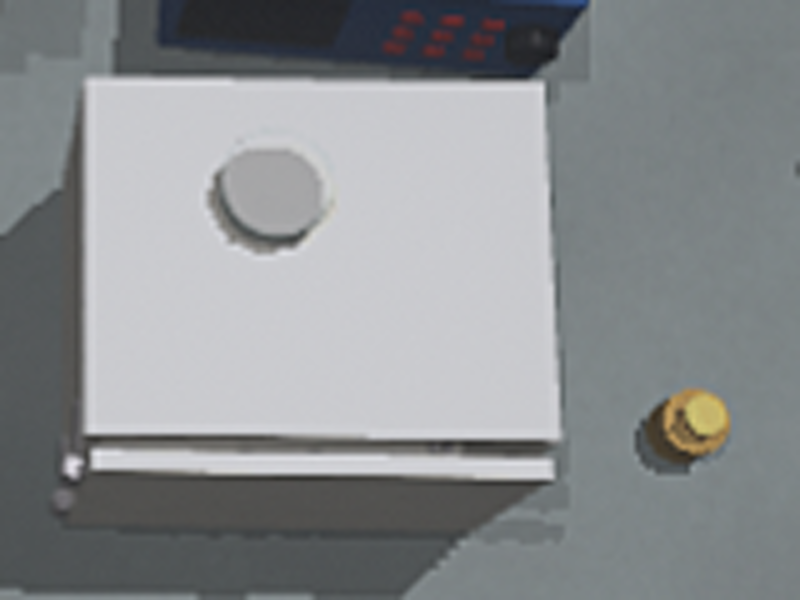

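The crop shows the roof corners at crop px FL(84,437), FR(560,440), BL(84,78) and BR(545,80). The door-top front edge runs from (90,473) to (553,480), with the hinge knuckles at left.

```bash
python3 - <<'E'
from h import *
f=lambda a,b:((a+.5)/5-.5+300,(b+.5)/5-.5+120)
P=np.array([onz('top',f(*p),.17)[:2] for p in [(84,437),(560,440),(84,78),(545,80)]])
Q=np.array([[-.1,.125],[-.1,-.125],[.1,.125],[.1,-.125]])
D=np.array([onz('top',f(*p),.165)[:2] for p in [(90,473),(553,480)]])
P=np.vstack([P,D]);Q=np.vstack([Q,[[-.119,.122],[-.119,-.122]]])
pc,qc=P.mean(0),Q.mean(0)
a=(P-pc)[:,0]+1j*(P-pc)[:,1];b=(Q-qc)[:,0]+1j*(Q-qc)[:,1]
th=np.angle((a*b.conj()).sum());R=np.array([[np.cos(th),-np.sin(th)],[np.sin(th),np.cos(th)]])
t=pc-R@qc;print('pose',t,np.degrees(th));print('resid mm',((P-(Q@R.T+t))*1e3).round(1).tolist())
np.save('pose.npy',[*t,th])
for n,q in dict(edge=(-.119,-.102),hinge=(-.113,.122),free=(-.113,-.122)).items(): print(n,R@q+t)
for n,px,z in [('jar',(241,229),.06),('weight',(439,203),.045),('driver tip',(428,243),.01),('driver butt',(472,278),.02)]: print(n,onz('top',px,z))
s=ctrl.get_state()
from scipy.spatial.transform import Rotation as Ro
print(Ro.from_rotvec(s['tool_rot']).as_matrix().round(3))
E
```

```text
pose [ 0.69717185 -0.16064995] 4.359151651157309
resid mm [[-1.3, 0.6], [0.5, 0.5], [0.2, -0.2], [2.2, -1.6], [-0.6, 0.2], [-1.0, 0.6]]
edge [ 0.58626893 -0.27139986]
hinge [ 0.57522574 -0.0475918 ]
free [ 0.59377174 -0.29088595]
jar [0.52828925 0.16030804 0.06      ]
weight [ 0.65996353 -0.40872272  0.045     ]
driver tip [ 0.54452274 -0.39026483  0.01      ]
driver butt [ 0.45273222 -0.51340335  0.02      ]
[[ 0.908  0.419 -0.001]
 [ 0.419 -0.908  0.001]
 [-0.    -0.002 -1.   ]]
```

```bash
cat >> h.py <<'E'
from scipy.spatial.transform import Rotation as Ro
tx,ty,th=np.load('pose.npy') if __import__('os').path.exists('pose.npy') else (0,0,0)
Rz=Ro.from_euler('z',th).as_matrix();T=np.array([tx,ty,0])
HL=np.array([-.113,.122,0])  # hinge, local
def goto(local,yaw=0):
    """travel/turn (mm,deg) to reach a cupboard-frame TCP point, tool down, tool x at yaw from cupboard x"""
    s=ctrl.get_state();R0=Ro.from_rotvec(s['tool_rot'])
    W=Rz@np.array(local)+T
    Rt=Ro.from_euler('z',th+np.radians(yaw))*Ro.from_matrix(np.diag([1.,-1,-1]))
    print('target',W.round(3),'travel mm',(R0.inv().apply(W-s['position'])*1e3).round(1),'turn',np.degrees((R0.inv()*Rt).as_rotvec()).round(1))
def where():
    s=ctrl.get_state();print('t',s['time'],'local',(Rz.T@(s['position']-T)).round(4),'F local',(Rz.T@s['ft_force']).round(2),'grip',round(float(s['grip_width']),3),'q',np.round(s['joint_positions'],2))
E
python3 -c "
from h import *
where();goto([-.165,-.100,.14])"
```

```text
t 0.1 local [-0.4562 -0.3955  0.2126] F local [ 0.65  0.41 -0.37] grip 0.998 q [ 1.15  0.32 -0.07  1.45  0.02  1.37 -0.06]
target [ 0.54  -0.273  0.14 ] travel mm [ 376.  -175.    72.9] turn [-0.1  0.  20.4]
```

Request:
{"fn": "step_arm", "kwargs": {"commands": [{"travel":[0.05,-0.02,0],"turn":[0,0,5]},{"travel":[0.09,-0.04,0],"turn":[0,0,10]},{"travel":[0.135,-0.06,0],"turn":[0,0,15]},{"travel":[0.18,-0.08,0],"turn":[0,0,20.4]},{"travel":[0.22,-0.1,0],"turn":[0,0,20.4]}], "gripper": 0, "force": 20}}

```text
time: 0.6
position: [0.4318, -0.4047, 0.2132]
tool_rot: [-3.139, -0.119, 0.0]
ft_force: [0.9, -0.5, 0.8]
grip_width: 0.63
grip_force: 0.0
```

```bash
python3 -c "
from h import *
where();goto([-.165,-.100,.14])"
```

```text
t 0.6 local [-0.2831 -0.2231  0.2132] F local [ 0.83 -0.61  0.79] grip 0.63 q [ 0.86  0.2  -0.17  1.6   0.03  1.34 -0.81]
target [ 0.54  -0.273  0.14 ] travel mm [ 118.1 -123.1   73.3] turn [-0. -0. -0.]
```

Request:
{"fn": "step_arm", "kwargs": {"commands": [{"travel":[0.03,-0.03,0]},{"travel":[0.06,-0.06,0]},{"travel":[0.09,-0.09,0.02]},{"travel":[0.118,-0.123,0.05]},{"travel":[0.118,-0.123,0.073]}]}}

```text
$.commands[0]: bad value
```

Request:
{"fn": "step_arm", "kwargs": {"commands": [{"travel":[0,0,0]},{"travel":[0,0,0]},{"travel":[0,0,0]},{"travel":[0,0,0]}]}}

```text
$.commands[0]: bad value
```

```bash
python3 -c "
from h import *
where()
a=ctrl.get_image('wrist');b=ctrl.get_image('side')
cv2.imwrite('pics/w1.png',a[:,:,::-1]);cv2.imwrite('pics/s1.png',b[:,:,::-1])
cv2.imwrite('pics/ws1.png',np.hstack([cv2.resize(a[:,:,::-1],(400,300)),b[120:420,150:550,::-1]]))"
```

```text
t 0.6 local [-0.2831 -0.2231  0.2132] F local [ 0.83 -0.61  0.79] grip 0.63 q [ 0.86  0.2  -0.17  1.6   0.03  1.34 -0.81]
```

View pics/ws1.png

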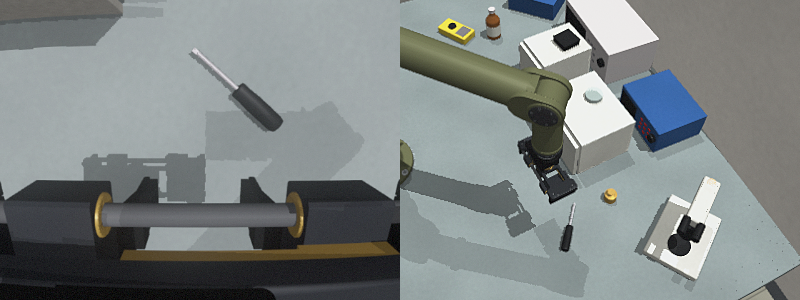

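The move was refused because each row needs both keys. The picture shows the arm still short of the cupboard, with the driver below and clear, and the fingers half closed.

Request:
{"fn": "step_arm", "kwargs": {"commands": [{"travel":[0.03,-0.03,0],"turn":[0,0,0]},{"travel":[0.06,-0.06,0],"turn":[0,0,0]},{"travel":[0.09,-0.09,0.02],"turn":[0,0,0]},{"travel":[0.118,-0.123,0.05],"turn":[0,0,0]},{"travel":[0.118,-0.123,0.073],"turn":[0,0,0]}]}}

```text
time: 1.2
position: [0.5423, -0.2679, 0.1393]
tool_rot: [-3.135, -0.136, -0.003]
ft_force: [-0.4, 1.0, -0.9]
grip_width: 0.078
grip_force: 0.0
```

Request:
{"fn": "step_arm", "kwargs": {"commands": [{"travel":[0,0,0],"turn":[0,0,0]},{"travel":[0,0,0],"turn":[0,0,0]},{"travel":[0,0,0],"turn":[0,0,0]},{"travel":[0,0,0],"turn":[0,0,0]}]}}

```text
time: 1.6
position: [0.5388, -0.2773, 0.1423]
tool_rot: [3.138, 0.117, 0.003]
ft_force: [-0.0, -0.2, 0.0]
grip_width: 0.005
grip_force: 0.0
```

```bash
python3 -c "
from h import *
where()
a=ctrl.get_image('wrist');b=ctrl.get_image('side')
cv2.imwrite('pics/ws2.png',np.hstack([cv2.resize(a[:,:,::-1],(400,300)),b[120:420,150:550,::-1]]))
where()"
```

```text
t 1.6 local [-0.1668 -0.1043  0.1423] F local [-0.02 -0.16  0.01] grip 0.005 q [ 0.66  0.28 -0.27  1.65  0.08  1.21 -1.13]
t 1.7 local [-0.1668 -0.1036  0.1419] F local [ 0.15  0.69 -0.11] grip 0.004 q [ 0.66  0.28 -0.27  1.65  0.08  1.21 -1.13]
```

View pics/ws2.png

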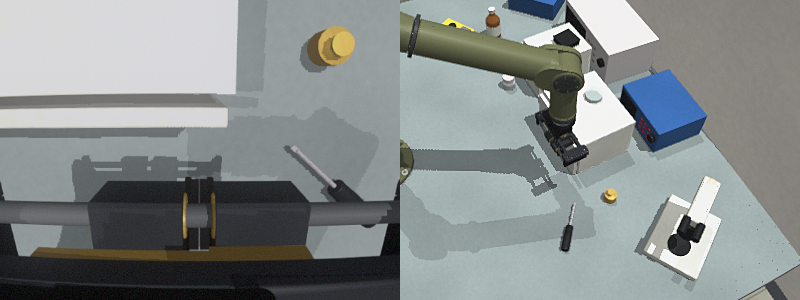

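The fingers are shut in front of the door, and its free edge (column ~228) is slightly right of the fingers (column ~200). Next I approach and creep in.

Request:
{"fn": "step_arm", "kwargs": {"commands": [{"travel":[0.012,0,0],"turn":[0,0,0]},{"travel":[0.02,0,0],"turn":[0,0,0]},{"travel":[0.026,0,0],"turn":[0,0,0]},{"travel":[0.026,0,0],"turn":[0,0,0]},{"travel":[0.026,0,0],"turn":[0,0,0]}]}}

```text
time: 2.2
position: [0.5646, -0.2731, 0.1403]
tool_rot: [-3.139, -0.121, 0.001]
ft_force: [-0.4, 0.0, -0.0]
grip_width: 0.003
grip_force: 0.0
```

Request:
{"fn": "step_arm", "kwargs": {"commands": [{"travel":[0.002,0,0],"turn":[0,0,0]},{"travel":[0.004,0,0],"turn":[0,0,0]},{"travel":[0.006,0,0],"turn":[0,0,0]},{"travel":[0.008,0,0],"turn":[0,0,0]},{"travel":[0.008,0,0],"turn":[0,0,0]}]}}

```text
time: 2.7
position: [0.5728, -0.2726, 0.1406]
tool_rot: [-3.139, -0.121, -0.0]
ft_force: [-0.1, 0.3, -0.9]
grip_width: 0.008
grip_force: 0.0
```

```bash
python3 -c "
from h import *
where()"
```

```text
t 2.7 local [-0.1325 -0.1022  0.1406] F local [-0.05  0.3  -0.9 ] grip 0.008 q [ 0.62  0.34 -0.28  1.58  0.1   1.23 -1.16]
```

Request:
{"fn": "step_arm", "kwargs": {"commands": [{"travel":[0.001,0,0],"turn":[0,0,0]},{"travel":[0.002,0,0],"turn":[0,0,0]},{"travel":[0.003,0,0],"turn":[0,0,0]},{"travel":[0.004,0,0],"turn":[0,0,0]},{"travel":[0.004,0,0],"turn":[0,0,0]}]}}

```text
time: 3.2
position: [0.5761, -0.2726, 0.1405]
tool_rot: [3.139, 0.12, -0.001]
ft_force: [-3.7, 0.2, 3.3]
grip_width: 0.003
grip_force: 1.7
```

Request:
{"fn": "step_arm", "kwargs": {"commands": [{"travel":[0.001,0,0],"turn":[0,0,0]},{"travel":[0.002,0,0],"turn":[0,0,0]},{"travel":[0.002,0,0],"turn":[0,0,0]}]}}

```text
time: 3.5
position: [0.5786, -0.2724, 0.1405]
tool_rot: [3.139, 0.121, -0.0]
ft_force: [-3.0, 0.7, 1.6]
grip_width: 0.005
grip_force: 1.6
```

Request:
{"fn": "step_arm", "kwargs": {"commands": [{"travel":[0.001,0,0],"turn":[0,0,0]},{"travel":[0.002,0,0],"turn":[0,0,0]},{"travel":[0.002,0,0],"turn":[0,0,0]}]}}

```text
time: 3.8
position: [0.58, -0.2723, 0.1405]
tool_rot: [3.139, 0.12, -0.002]
ft_force: [-4.8, -0.3, 1.7]
grip_width: 0.009
grip_force: 2.5
```

Request:
{"fn": "step_arm", "kwargs": {"commands": [{"travel":[0.001,0,0],"turn":[0,0,0]},{"travel":[0.002,0,0],"turn":[0,0,0]},{"travel":[0.002,0,0],"turn":[0,0,0]}]}}

```text
time: 4.1
position: [0.5801, -0.2724, 0.1405]
tool_rot: [-3.139, -0.119, 0.008]
ft_force: [-9.5, -0.0, 5.1]
grip_width: 0.002
grip_force: 4.8
```

The force rise (9.5 N) shows the door is at its stop, so the catch is tripped. I draw back fast.

Request:
{"fn": "step_arm", "kwargs": {"commands": [{"travel":[-0.04,0,0],"turn":[0,0,0]},{"travel":[-0.08,0,0],"turn":[0,0,0]},{"travel":[-0.12,0,0],"turn":[0,0,0]},{"travel":[-0.15,0,0],"turn":[0,0,0]},{"travel":[-0.15,0,0],"turn":[0,0,0]}]}}

```text
time: 4.6
position: [0.4304, -0.2849, 0.1409]
tool_rot: [3.138, 0.114, 0.001]
ft_force: [0.9, -0.6, -0.3]
grip_width: 0.006
grip_force: 0.0
```

Request:
{"fn": "step_arm", "kwargs": {"commands": [{"travel":[0,0,-0.03],"turn":[0,0,0]},{"travel":[0,0,-0.06],"turn":[0,0,0]},{"travel":[0,0,-0.08],"turn":[0,0,0]},{"travel":[0,0,-0.08],"turn":[0,0,0]},{"travel":[0,0,-0.08],"turn":[0,0,0]}]}}

```text
time: 5.1
position: [0.4344, -0.2832, 0.2206]
tool_rot: [3.139, 0.122, 0.003]
ft_force: [1.1, 0.1, 0.1]
grip_width: 0.007
grip_force: 0.0
```

Request:
{"fn": "step_arm", "kwargs": {"commands": [{"travel":[0,0,0],"turn":[0,0,0]},{"travel":[0,0,0],"turn":[0,0,0]},{"travel":[0,0,0],"turn":[0,0,0]},{"travel":[0,0,0],"turn":[0,0,0]},{"travel":[0,0,0],"turn":[0,0,0]}]}}

```text
time: 5.6
position: [0.4328, -0.2834, 0.2203]
tool_rot: [-3.139, -0.12, 0.0]
ft_force: [0.3, 0.5, -0.2]
grip_width: 0.005
grip_force: 0.0
```

```bash
python3 -c "
from h import *
where()
a=ctrl.get_image('wrist');b=ctrl.get_image('top')
cv2.imwrite('pics/top3.png',b[:,:,::-1])
cv2.imwrite('pics/ws3.png',np.hstack([cv2.resize(a[:,:,::-1],(400,300)),cv2.resize(b[100:250,270:470,::-1],(400,300))]))"
```

```text
t 5.6 local [-0.2729 -0.1024  0.2203] F local [ 0.37  0.43 -0.23] grip 0.005 q [ 0.77  0.05 -0.24  1.76  0.01  1.34 -0.98]
```

View pics/ws3.png

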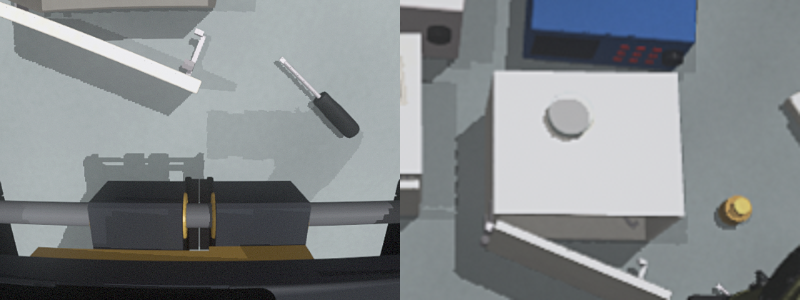

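The door has sprung ajar: its free edge is out at crop (668,298) with the hinge at (490,228), about 0.37 rad. The fingers are clear. Now I go over the door and down behind it.

Request:
{"fn": "step_arm", "kwargs": {"commands": [{"travel":[0.04,-0.01,-0.005],"turn":[0,0,0]},{"travel":[0.08,-0.02,-0.005],"turn":[0,0,0]},{"travel":[0.12,-0.025,0],"turn":[0,0,0]},{"travel":[0.12,-0.025,0],"turn":[0,0,0]},{"travel":[0.12,-0.025,0],"turn":[0,0,0]}]}}

```text
time: 6.2
position: [0.5508, -0.2488, 0.2196]
tool_rot: [-3.138, -0.123, 0.002]
ft_force: [-0.9, -0.5, -0.1]
grip_width: 0.005
grip_force: 0.0
```

```bash
python3 -c "
from h import *
where();goto([-.152,-.077,.14])
b=ctrl.get_image('wrist')
cv2.imwrite('pics/w4.png',b[:,:,::-1])"
```

```text
t 6.2 local [-0.1527 -0.0768  0.2196] F local [-0.96 -0.42 -0.11] grip 0.005 q [ 0.64  0.24 -0.31  1.55  0.07  1.36 -1.17]
target [ 0.551 -0.249  0.14 ] travel mm [ 0.8  0.3 79.6] turn [-0.1  0.1  0.1]
```

View pics/w4.png

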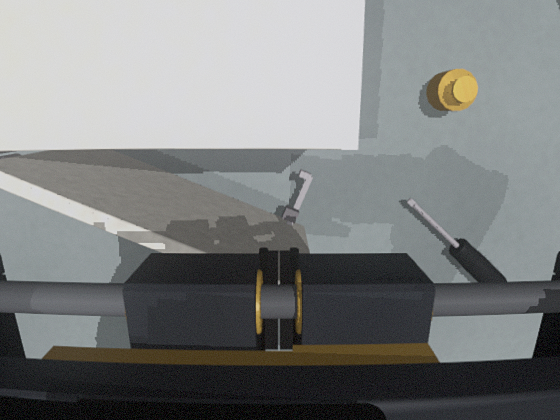

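The wrist view shows the door top running from (0,175) to (195,252), then hidden under the gripper, with the tongue at (300,190). I check the clearance with a ray cast.

```bash
python3 -c "
from h import *
m=ctrl.camera_model('wrist');s=ctrl.get_state()
R0=Ro.from_rotvec(s['tool_rot']).as_matrix();C=m['T_tool_cam']
P=[]
for px in [(30,183),(195,251)]:
    d=np.array([(px[0]-m['cx'])/m['fx'],(px[1]-m['cy'])/m['fy']]);u=d.copy()
    for _ in range(20): u=d/(1+m['k1']*(u@u))
    D=R0@C[:3,:3]@np.array([*u,1]);o=s['position']+R0@C[:3,3]
    P.append((Rz.T@(o+D*(.165-o[2])/D[2]-T)))
    print(P[-1].round(4))
v=(P[1]-P[0])[:2];v/=np.linalg.norm(v);print('theta',np.arctan2(-v[0],-v[1]))
q=np.array([-.1527,-.0768])-P[0][:2];print('TCP to inner face mm',(q@np.array([-v[1],v[0]]))*1e3)
"
```

```text
[-0.1233  0.0871  0.165 ]
[-0.1699 -0.0208  0.165 ]
theta 0.4077785670969438
TCP to inner face mm 37.984357991208284
```

Request:
{"fn": "step_arm", "kwargs": {"commands": [{"travel":[0,0,0.03],"turn":[0,0,0]},{"travel":[0,0,0.06],"turn":[0,0,0]},{"travel":[0,0,0.08],"turn":[0,0,0]},{"travel":[0,0,0.08],"turn":[0,0,0]},{"travel":[0,0,0.08],"turn":[0,0,0]}]}}

```text
time: 6.75
position: [0.55, -0.2504, 0.1415]
tool_rot: [3.138, 0.118, 0.0]
ft_force: [0.3, 0.6, -0.1]
grip_width: 0.004
grip_force: 0.0
```

```bash
python3 -c "
from h import *
where();p0=Rz.T@(ctrl.get_state()['position']-T)
for t,r in zip(np.arange(.4,1.56,.1),np.linspace(.2,.15,12)):
    c,s=np.cos(t),np.sin(t);d=.006+.0095*c+.015*s
    p=HL[:2]+r*np.array([-s,-c])+d*np.array([c,-s])
    w=Rz@np.array([*p,.14])+T;dp=(p-p0[:2])*1e3
    print(round(t,2),round(r,3),'tool travel mm',dp[0].round(0),(-dp[1]).round(0),'base r',np.hypot(*w[:2]).round(3))
"
```

```text
t 6.75 local [-0.1536 -0.0783  0.1415] F local [ 0.35  0.55 -0.11] grip 0.004 q [ 0.64  0.28 -0.31  1.65  0.09  1.22 -1.18]
0.4 0.2 tool travel mm -18.0 -8.0 base r 0.584
0.5 0.195 tool travel mm -34.0 -18.0 base r 0.565
0.6 0.191 tool travel mm -49.0 -30.0 base r 0.547
0.7 0.186 tool travel mm -62.0 -43.0 base r 0.529
0.8 0.182 tool travel mm -74.0 -57.0 base r 0.513
0.9 0.177 tool travel mm -84.0 -72.0 base r 0.497
1.0 0.173 tool travel mm -92.0 -87.0 base r 0.483
1.1 0.168 tool travel mm -99.0 -103.0 base r 0.47
1.2 0.164 tool travel mm -103.0 -119.0 base r 0.459
1.3 0.159 tool travel mm -107.0 -136.0 base r 0.451
1.4 0.155 tool travel mm -108.0 -152.0 base r 0.444
1.5 0.15 tool travel mm -107.0 -168.0 base r 0.44
```

Request:
{"fn": "step_arm", "kwargs": {"commands": [{"travel":[-0.018,-0.008,0],"turn":[0,0,0]},{"travel":[-0.026,-0.013,0],"turn":[0,0,0]},{"travel":[-0.034,-0.018,0],"turn":[0,0,0]},{"travel":[-0.042,-0.024,0],"turn":[0,0,0]},{"travel":[-0.049,-0.03,0],"turn":[0,0,0]}]}}

```text
time: 7.25
position: [0.4992, -0.2231, 0.1411]
tool_rot: [3.138, 0.12, 0.001]
ft_force: [0.8, -0.6, 0.7]
grip_width: 0.009
grip_force: 0.3
```

Request:
{"fn": "step_arm", "kwargs": {"commands": [{"travel":[-0.007,-0.007,0],"turn":[0,0,0]},{"travel":[-0.013,-0.013,0],"turn":[0,0,0]},{"travel":[-0.019,-0.02,0],"turn":[0,0,0]},{"travel":[-0.025,-0.027,0],"turn":[0,0,0]},{"travel":[-0.03,-0.034,0],"turn":[0,0,0]}]}}

```text
time: 7.75
position: [0.4664, -0.1911, 0.1405]
tool_rot: [3.139, 0.121, -0.0]
ft_force: [-0.2, -0.3, 0.1]
grip_width: 0.004
grip_force: 0.5
```

```bash
python3 -c "
from h import *
where()"
```

```text
t 7.75 local [-0.2324 -0.0129  0.1405] F local [-0.19 -0.31  0.07] grip 0.004 q [ 0.66  0.08 -0.34  1.89  0.03  1.18 -1.18]
```

Request:
{"fn": "step_arm", "kwargs": {"commands": [{"travel":[-0.005,-0.007,0],"turn":[0,0,0]},{"travel":[-0.009,-0.014,0],"turn":[0,0,0]},{"travel":[-0.013,-0.022,0],"turn":[0,0,0]},{"travel":[-0.017,-0.03,0],"turn":[0,0,0]},{"travel":[-0.02,-0.038,0],"turn":[0,0,0]}]}}

```text
time: 8.25
position: [0.4436, -0.1547, 0.1405]
tool_rot: [3.139, 0.121, -0.0]
ft_force: [-1.7, -0.7, 0.3]
grip_width: 0.005
grip_force: 0.7
```

Request:
{"fn": "step_arm", "kwargs": {"commands": [{"travel":[-0.002,-0.008,0],"turn":[0,0,0]},{"travel":[-0.004,-0.016,0],"turn":[0,0,0]},{"travel":[-0.006,-0.024,0],"turn":[0,0,0]},{"travel":[-0.008,-0.033,0],"turn":[0,0,0]},{"travel":[-0.008,-0.041,0],"turn":[0,0,0]}]}}

```text
time: 8.75
position: [0.4325, -0.1143, 0.1405]
tool_rot: [3.139, 0.121, -0.001]
ft_force: [-0.8, -2.5, -0.2]
grip_width: 0.003
grip_force: 1.0
```

```bash
python3 -c "
from h import *
where()
a=ctrl.get_image('wrist');b=ctrl.get_image('top')
cv2.imwrite('pics/ws5.png',np.hstack([cv2.resize(a[:,:,::-1],(400,300)),cv2.resize(b[130:280,230:430,::-1],(400,300))]))"
```

```text
t 8.75 local [-0.2604  0.0663  0.1405] F local [-0.95 -2.39 -0.2 ] grip 0.003 q [ 0.61 -0.05 -0.4   2.01 -0.02  1.17 -1.27]
```

View pics/ws5.png

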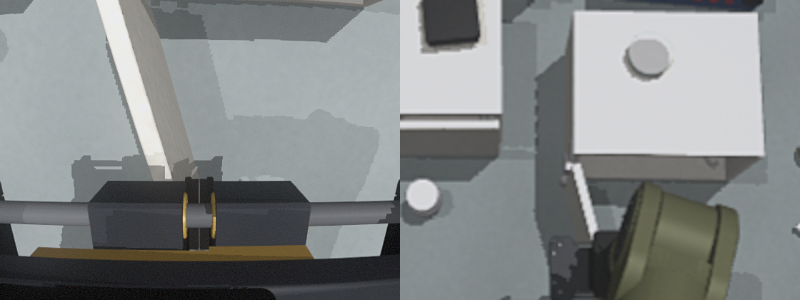

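The door now stands about 1.25–1.3 rad open, with its top edge running (570,165) to (592,235) in the right crop. The fingers are behind it, and I push a little further.

Request:
{"fn": "step_arm", "kwargs": {"commands": [{"travel":[0.002,-0.008,0],"turn":[0,0,0]},{"travel":[0.003,-0.016,0],"turn":[0,0,0]},{"travel":[0.004,-0.023,0],"turn":[0,0,0]},{"travel":[0.005,-0.029,0],"turn":[0,0,0]},{"travel":[0.005,-0.031,0],"turn":[0,0,0]}]}}

```text
time: 9.35
position: [0.4355, -0.0828, 0.1404]
tool_rot: [-3.139, -0.122, 0.001]
ft_force: [-1.7, -1.7, -1.3]
grip_width: 0.003
grip_force: 1.2
```

Request:
{"fn": "step_arm", "kwargs": {"commands": [{"travel":[0,0,0],"turn":[0,0,0]},{"travel":[0,0,0],"turn":[0,0,0]},{"travel":[0,0,0],"turn":[0,0,0]}]}}

```text
time: 9.65
position: [0.4359, -0.0834, 0.1407]
tool_rot: [-3.139, -0.12, -0.001]
ft_force: [-0.7, -0.1, 0.0]
grip_width: 0.006
grip_force: 0.0
```

Request:
{"fn": "step_arm", "kwargs": {"commands": [{"travel":[0.003,0.03,0],"turn":[0,0,0]},{"travel":[0.006,0.06,0],"turn":[0,0,0]},{"travel":[0.01,0.1,0],"turn":[0,0,0]},{"travel":[0.01,0.13,-0.03],"turn":[0,0,0]},{"travel":[0.01,0.15,-0.07],"turn":[0,0,0]}]}}

```text
time: 10.15
position: [0.4554, -0.2344, 0.2092]
tool_rot: [-3.137, -0.116, 0.006]
ft_force: [0.5, -1.0, 0.5]
grip_width: 0.005
grip_force: 0.0
```

Request:
{"fn": "step_arm", "kwargs": {"commands": [{"travel":[-0.01,0.03,-0.03],"turn":[0,0,0]},{"travel":[-0.01,0.06,-0.03],"turn":[0,0,0]},{"travel":[-0.01,0.1,-0.03],"turn":[0,0,0]},{"travel":[-0.01,0.1,-0.03],"turn":[0,0,0]},{"travel":[-0.01,0.1,-0.03],"turn":[0,0,0]}]}}

```text
time: 10.65
position: [0.4545, -0.3335, 0.24]
tool_rot: [-3.138, -0.117, 0.0]
ft_force: [0.1, 0.0, 0.0]
grip_width: 0.008
grip_force: 0.0
```

```bash
python3 -c "
from h import *
where()
a=ctrl.get_image('top');b=ctrl.get_image('side')
cv2.imwrite('pics/ws6.png',np.hstack([cv2.resize(a[130:280,230:430,::-1],(400,300)),b[120:420,150:550,::-1]]))"
```

```text
t 10.65 local [-0.2551 -0.1539  0.24  ] F local [ 0.12 -0.01  0.02] grip 0.008 q [ 0.78  0.14 -0.22  1.62  0.03  1.39 -0.93]
```

View pics/ws6.png

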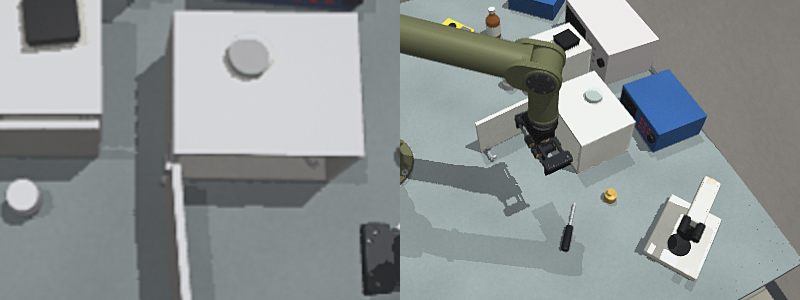

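The door stands nearly square (crop (172,165) to (185,300), about 1.45 rad), everything else is in place, and the arm is clear.

```bash
python3 -c "
from bench import ctrl
print(ctrl.close_job())"
```

```text
the job is handed in; nothing more can be done
None
```

The wide cupboard's door was pressed, sprang ajar by itself and was pushed open to about 1.45 rad; in the last pictures nothing else had moved and the arm was clear, and the job is handed in (no verdict was returned).

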